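# Take the rolling pin out of the half-roofed utensil bin

## Task

Slide the clear lid of the steel utensil bin fully open, then bring out the rolling pin, which is longer than the opening: tip it so that its free end comes up first, draw it out slantwise from under the fixed roof without forcing it against the bin, and finish still holding it in the gripper, up in the air with the whole pin at least a hand's breadth above the bin. Leave the lid fully open and the spatula lying in the bin, and do not disturb the other things on the table.

Things in the scene. Friction and masses are not known exactly. Their poses are not given: they have to be found in the camera images.
- bin: Low sheet-steel utensil bin, fixed, 208 mm wide (its x), 380 mm long (its y), walls 4 mm. Origin: centre of its underside, on the table. Inside 200 x 372 mm, floor 4 mm above the table, walls up to 66 mm. The half y < 0 has a fixed roof, the half y > 0 is the opening (186 x 200 mm) under the sliding lid. Lid guide rails along both long sides (x = +-100 to +-110 mm), tops at 75 mm.
- roof_edge (a point): Middle of the free edge of the bin's fixed roof, on its underside: (0, 0, 66 mm) in the bin's frame. The roof is a 3 mm steel sheet, 66 to 69 mm above the table, from here to the bin's -y end; 62 mm clear height beneath. Axes as the bin's.
- lid (a joint): Clear lid of the bin (196 x 188 mm, 4 mm plate, top 73.5 mm above the table), slides along the bin's y. 0 = shut over the open half; grows as the lid moves to the bin's -y, over the fixed roof; 0.190 m = fully open, at its stop. Dry friction about 2 N, stays where left. May start up to 50 mm open.
- lid_grip (a point): Centre of the top face of the grip on the clear lid, at the lid's middle: an upright grey bar 70 mm long (bin's x), 12 mm thick (bin's y), 32 mm high above the lid plate; its top is 105.5 mm above the table. Moves with the lid. Axes as the bin's.
- rolling_pin: Wooden rolling pin, 310 mm over all, about 0.16 kg, loose on the bin's floor, roughly along the bin and partly under the roof. Origin: its middle, on its axis (17 mm above the floor); its y axis runs along it from the roofed to the open end. Barrel 34 mm in diameter, y -100 to +100 mm; handles 18 mm in diameter, from there to +-155 mm. Can roll.
- pin_front (a point): Centre of the end of the pin that lies under the lid (its own y = +155 mm).
- pin_tail (a point): Centre of the end of the pin that lies under the fixed roof (its own y = -155 mm).
- spatula: Baker's spatula lying flat in the bin beside the pin, near the bin's wall at its -x side: wooden handle 14 mm wide towards +y, white blade 42 x 90 mm under the roof, 285 mm long, 10 mm thick. Origin: underside, 125 mm from the blade's end; y along the handle. To stay in the bin.
- cup: White cup, 68 mm across, 60 mm high, standing beside the bin at its +x side. Origin: centre of its underside. Not to be disturbed.
- cutter: Steel ring cutter, 72 mm across, 30 mm high, on the table beyond the bin's open (+y) end. Origin: centre of its underside. Not to be disturbed.
- bowl: Steel mixing bowl, 180 mm across, 75 mm high, left of the bin. Origin: centre of its underside. Not to be disturbed.
- jar: Glass jar, 72 mm across, 95 mm high, on the table left or right of the bin. Origin: centre of its underside. Not to be disturbed.
- can: Can with a paper label, 72 mm across, 85 mm high, on the table left or right of the bin. Origin: centre of its underside. Not to be disturbed.
- brush: Pastry brush, 200 mm long, lying right of the bin. Origin: on its underside, near its middle. Not to be disturbed.

How it is judged:
By the outcome, as a careful person would: the job done as asked, in the order asked, and still so for the second after the job is handed in, while the arm keeps its last pose, push and grip.
It also fails if it takes over 54 s, if anything falls off the work surface, if the arm or the gripper's body presses on something with over 40 N, if the wrist force passes 120 N, or if a joint passes its speed limit or range.

## Robot

A 6-joint arm with a two-finger parallel gripper is mounted at the origin on the work surface. World frame = base frame: x ahead of the robot, y to its left, z up, the work surface at z = 0. Lengths are in mm, angles in rad, forces in N, time in s.
With the tool pointing down it reaches from about 325 to 850 mm from the base axis. Payload 15.5 kg.
Tool frame: the origin (TCP) lies midway between the tips of the shut fingers; the grasp point (between the pads) lies 19 mm behind it; z points along the fingers, x is the direction in which the jaws open and shut, and the axes are right-handed (so a half turn about z gives the same grasp; the last joint's range is limited). The gripper opens to 91 mm and grips with 3 to 60 N. Pads are 32 mm wide; open, the fingers measure 118 mm over their backs; the gripper's body (76 mm by 178 mm) begins 60 mm behind the grasp point.
Start: joints at [1.014, 0.494, 1.345, -0, 1.302, -0.096], TCP at [278.471, 559.536, 182.715] pointing down, gripper open.
Joint ranges: [-2.91, 2.91], [-0.82, 2.16], [0.22, 2.67], [-1.22, 4.37], [0.12, 2.79], [-3.08, 3.08]. Speed limits (rad/s): [1.89, 1.89, 2.57, 3.01, 3.01, 3.01].

## Interface

Orientations are given as a rotation vector (axis times angle).
In Python, from station import env, get_image, order, spotter, readout gives the robot as it stands. The module is installed in compiled form; this text tells all that it offers. Calls block until the motion is done:
- env.movep(position, orientation): joint-space move of the TCP to a pose.
- env.servo_line(position, feed=150, orientation=None): straight line of the TCP; orientation=None keeps the orientation; feed is the mean speed in mm/s.
- env.set_joints(angles): joint-space move.
- env.gripper_to(opening): opening from 0.0 (shut) to 1.0 (fully open); the grip force is fixed at half the most; returns when the fingers have stopped.
- env.hold(seconds).
- env.solve_ik(position, orientation): joint angles nearest the present ones, or None.
- get_image(name): name is "side" or "top"; returns a dict with "frame" (480x640x3 uint8, red, green, blue), "depth" (480x640 float32, mm along the optical axis (not along the pixel's ray), 0 where there is no reading), "fx", "fy", "cx", "cy" (pixels), "dist_coeffs" ([k1, k2, p1, p2, k3] as OpenCV has them; the pictures are not rectified), "R" (3x3) and "t" (3): a world point X has camera coordinates R X + t. Camera axes: x right, y down, z forward; pixel columns grow to the right and rows downward; lengths in mm; the calibration is good to about 2 mm. A picture is of the moment at which its call begins.
A pose or a line that the arm cannot do raises env.Unreachable and nothing moves.
- order.hand_in(): hands the job in, once; it reports no verdict.
Trained networks look in the newest picture that a camera, given by its name, has taken for a name from the list of things; names that differ only in an ending like _2 or _b are one class to them, and where a whole thing is asked for, a point or a joint stands for the part that bears it (a point fixed in the world has none). Each returns a list of dicts, best first, with "confidence" (0 to 1); they miss things now and then, are a little off and sometimes report something else, mostly with a low value. They report only what shows in the picture. A call takes as long as a camera call.
- spotter.cut_out(camera, target): "region" (480x640 bool, what is visible of it) and "extent" ([left, top, right, bottom] in pixels, round what is visible of it).
Readings, each from a call of its own:
- readout.get_t(): time.
- readout.get_qpos(): joint angles.
- readout.get_qd(): joint speeds.
- readout.get_joint_torque(): joint torques, N m.
- readout.get_tool_pos(): TCP position.
- readout.get_tcp_rot(): TCP orientation.
- readout.get_contact_force(): force on the tool from outside, world axes, zero at the start.
- readout.get_moment(): the same for the moment, N m.
- readout.get_gripper_width(): opening from 0.0 (shut) to 1.0 (fully open).
Only numpy, scipy, OpenCV 4.12 (cv2) and the standard library are available. Lean on these libraries where they do the work, as an engineer would, in place of code of your own. Each camera call takes 0.05 s, during which the arm holds its last target.

## Working session

There is one attempt and no reset: what is moved stays moved. The work goes in short steps, each a Python script; the robot and the scene stay as the last script left them, time stands still between calls to the robot, and variables do not carry over. Pictures are saved under pics/ and viewed, and the job is handed in when it is done.

```bash
mkdir -p pics; cat > h.py <<'E'
import numpy as np, cv2
from station import env, get_image, order, spotter, readout
def snap(n,f):
    d=get_image(n); cv2.imwrite('pics/'+f,d['frame'][:,:,::-1]); return d
def K(d): return np.array([[d['fx'],0,d['cx']],[0,d['fy'],d['cy']],[0,0,1.]])
def world(d,uv,z):  # depth
    uv=np.array(uv,float).reshape(-1,1,2)
    n=cv2.undistortPoints(uv,K(d),np.array(d['dist_coeffs'])).reshape(-1,2)
    z=np.asarray(z,float).reshape(-1,1)
    c=np.hstack([n*z,z]); return (c-np.array(d['t']).reshape(1,3))@np.array(d['R'])
def onplane(d,uv,h):
    uv=np.array(uv,float).reshape(-1,1,2)
    n=cv2.undistortPoints(uv,K(d),np.array(d['dist_coeffs'])).reshape(-1,2)
    R=np.array(d['R']);t=np.array(d['t']).ravel()
    r=np.hstack([n,np.ones((len(n),1))])@R; o=-R.T@t
    s=(h-o[2])/r[:,2]; return o+r*s[:,None]
def proj(d,X):
    return cv2.projectPoints(np.array(X,float).reshape(-1,3),cv2.Rodrigues(np.array(d['R']))[0],np.array(d['t'],float).reshape(3),K(d),np.array(d['dist_coeffs']))[0].reshape(-1,2)
E
python3 - <<'E'
from h import *
for n in('top','side'):
    d=snap(n,n+'0.png'); print(n,-np.array(d['R']).T@np.array(d['t']).ravel(),d['R'],d['fx'])
    for k in['bin','lid','lid_grip','rolling_pin','spatula','cup','cutter','bowl','jar','can','brush']:
        r=spotter.cut_out(n,k)
        for q in r[:1]:
            m=q['region'];v,u=np.nonzero(m);z=d['depth'][v,u];ok=z>0
            w=world(d,np.c_[u,v][ok],z[ok]) if ok.any() else np.zeros((1,3))
            print(k,round(q['confidence'],2),q['extent'],np.median(w,0).round(),w.min(0).round(),w.max(0).round())
print(readout.get_t(),readout.get_tcp_rot())
E
```

```text
top [ 350.67101621   24.4852208  1458.19867604] [[ 0.0102182  -0.99993974  0.0040138 ]
 [-0.98480777 -0.01075926 -0.17331444]
 [ 0.17334718 -0.00218186 -0.98485836]] 453.59823959918407
bin 0.85 [297.1, 213.6, 436.9, 319.3] [ 521. -126.   70.] [ 363. -337.   -8.] [684.  88. 110.]
lid 0.85 [304.2, 219.2, 383.9, 296.5] [546. -53.  73.] [ 429. -170.   -1.] [668.  64. 110.]
lid_grip 0.6 [308.5, 220.4, 382.9, 295.4] [546. -53.  73.] [ 429. -172.   61.] [666.  61. 110.]
cup 0.7 [363.8, 204.7, 386.1, 228.4] [ 694. -148.   22.] [ 653. -186.   -8.] [ 730. -113.   65.]
cutter 0.65 [223.9, 181.4, 249.3, 208.2] [743. 289.  91.] [715. 260.   7.] [782. 326. 103.]
bowl 0.74 [134.5, 203.8, 194.9, 259.9] [627. 522.  28.] [530. 414.  -6.] [708. 625.  81.]
jar 0.91 [219.8, 177.1, 252.9, 209.3] [742. 289.  90.] [715. 258.  -6.] [800. 347. 103.]
can 0.96 [447.1, 212.1, 478.6, 234.0] [ 661. -417.   82.] [ 632. -458.    9.] [ 699. -391.   93.]
brush 0.85 [486.3, 264.5, 508.7, 325.2] [ 460. -534.   17.] [ 346. -565.   -7.] [ 536. -497.   27.]
side [ 329.83756961  857.40985254 1178.88092906] [[-0.94981974 -0.
[... 226 characters left out ...]
, 188.5, 393.2, 264.9] [549. -41.  74.] [ 431. -171.   -1.] [673.  72. 112.]
lid_grip 0.77 [294.4, 190.4, 390.9, 264.4] [549. -41.  74.] [ 429. -171.   -1.] [675.  72. 112.]
cup 0.74 [298.9, 185.9, 322.2, 214.2] [ 695. -155.   41.] [ 648. -234.   -4.] [748. -60.  80.]
cutter 0.81 [284.6, 270.7, 313.4, 296.9] [618. 134.  18.] [583.  82.  -2.] [664. 176.  35.]
jar 0.6 [206.5, 291.7, 240.8, 336.6] [745. 314.  75.] [718. 217.  -4.] [828. 338. 101.]
can 0.73 [330.5, 122.8, 350.7, 157.9] [ 667. -402.   68.] [ 637. -456.    4.] [ 702. -385.   92.]
brush 0.89 [388.8, 138.4, 449.6, 148.2] [ 463. -528.   17.] [ 344. -578.   -2.] [ 540. -495.   27.]
1.2 [ 2.67077777e+00  1.65418292e+00 -6.56028052e-05]
```

```bash
python3 - <<'E'
import cv2
a=cv2.imread('pics/top0.png')[170:345,180:480]; cv2.imwrite('pics/t0c.png',cv2.resize(a,(800,467),interpolation=2))
a=cv2.imread('pics/side0.png')[140:310,260:470]; cv2.imwrite('pics/s0c.png',cv2.resize(a,(740,600),interpolation=2))
E
```

```text
(no output)
```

View pics/t0c.png

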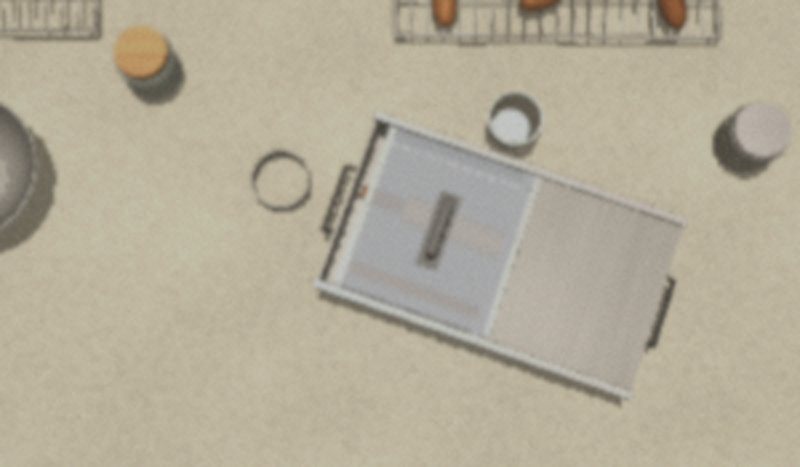

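View pics/s0c.png

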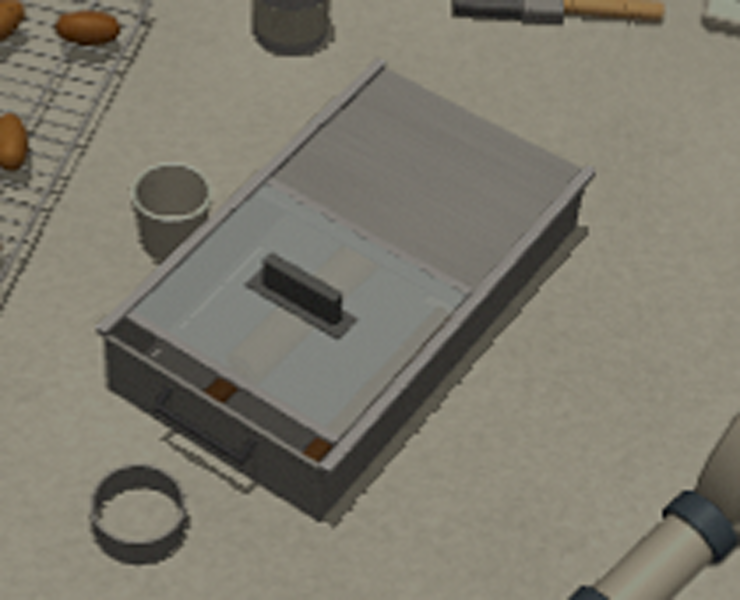

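View pics/top0.png

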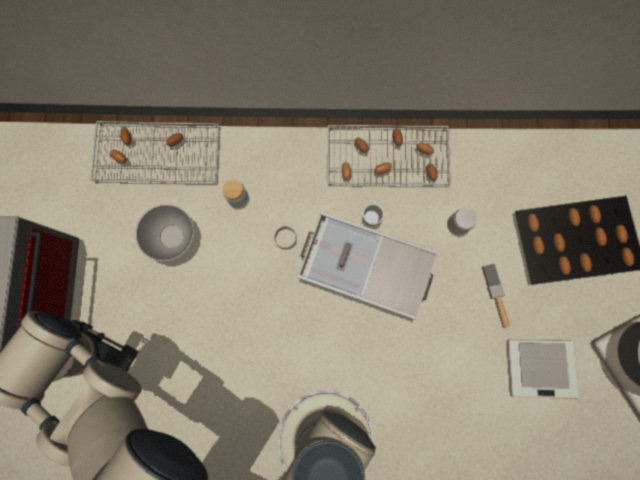

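```bash
python3 - <<'E'
from h import *
T=get_image('top');S=get_image('side')
# corners order: (+x,+y) (-x,+y) (+x,-y) (-x,-y)
t=np.array([[380,118],[318,287],[683,220],[625,400]])*.375+[180,170]
s=np.array([[103,330],[325,465],[380,62],[593,175]])*.2838+[260,140]
L=np.array([[110,190],[-110,190],[110,-190],[-110,-190]],float)
for d,p in((T,t),(S,s)):
    w=onplane(d,p,75)[:,:2]; c=w.mean(0)
    print(w.round(1).tolist())
    l=L; H=(w-c).T@l; a=np.arctan2((H[1,0]-H[0,1]),(H[0,0]+H[1,1]))
    print(c.round(1),a, np.linalg.norm(w[0]-w[2]),np.linalg.norm(w[1]-w[3]),np.linalg.norm(w[0]-w[1]),np.linalg.norm(w[2]-w[3]))
E
```

```text
[[679.4, 15.2], [480.2, 84.3], [562.3, -335.7], [357.0, -263.3]]
[ 519.7 -124.9] -0.3326487478253007 369.8487268967593 368.7843285887702 210.85992885265577 217.745780173393
[[684.3, 26.7], [488.6, 92.7], [562.8, -332.0], [360.7, -258.3]]
[ 524.1 -117.7] -0.3380002357045741 378.79771137722867 373.56792455080193 206.478652852989 215.1220557626687
```

```bash
python3 - <<'E'
from h import *
vv,uu=np.mgrid[0:480,0:640]
for n in('top','side'):
    d=get_image(n);z=d['depth'];ok=(z>0)
    w=world(d,np.c_[uu[ok],vv[ok]],z[ok])
    c=np.array([522,-121.]);a=-.335
    q=(w[:,:2]-c)@np.array([[np.cos(a),-np.sin(a)],[np.sin(a),np.cos(a)]])
    m=(abs(q[:,0])<130)&(abs(q[:,1])<230)
    p=w[m&(w[:,2]>62)&(w[:,2]<82)][:,:2].astype(np.float32)
    print(n,cv2.minAreaRect(p),len(p))
    g=w[m&(w[:,2]>92)&(w[:,2]<120)]
    print('grip',len(g),g.mean(0),cv2.minAreaRect(g[:,:2].astype(np.float32)), np.percentile(g[:,2],[50,95]))
    # roof
    r=w[m&(abs(q[:,0])<90)&(q[:,1]<-40)&(q[:,1]>-180)]; print('roofz',np.median(r[:,2]))
E
```

```text
top ((523.7220458984375, -124.34892272949219), (382.39605712890625, 221.16273498535156), 71.04790496826172) 8198
grip 92 [547.07897034 -52.91828455 103.97090921] ((547.2183837890625, -52.97163391113281), (11.687739372253418, 70.0080795288086), 70.80642700195312) [104.25588493 108.10573813]
roofz 68.22412841011325
side ((532.652587890625, -124.87301635742188), (391.1988525390625, 235.32948303222656), 71.12850189208984) 7519
grip 156 [551.36489409 -47.1451396  101.96646264] ((552.4093627929688, -47.39167022705078), (17.382537841796875, 70.97059631347656), 67.77815246582031) [102.73184557 108.75708912]
roofz 69.14449996889769
```

```bash
cat >> h.py <<'E'
from scipy.spatial.transform import Rotation as Ro
C=np.array([524.,-123.5]); A=-0.3307
XB=np.array([np.cos(A),np.sin(A),0]); YB=np.array([-np.sin(A),np.cos(A),0])
def B2W(p): p=np.asarray(p,float); return np.array([C[0],C[1],0])+XB*p[0]+YB*p[1]+np.array([0,0,p[2]])
def W2B(w): w=np.atleast_2d(w)-[C[0],C[1],0]; return np.c_[w@XB,w@YB,w[:,2]]
def rv(x,z): x=np.array(x,float);z=np.array(z,float); return Ro.from_matrix(np.c_[x,np.cross(z,x),z]).as_rotvec()
def stat(): print('t',readout.get_t(),'b',W2B(readout.get_tool_pos()).round(1)[0],'F',np.round(readout.get_contact_force(),1),'w',round(float(readout.get_gripper_width()),3))
E
python3 - <<'E'
from h import *
dn=[0,0,-1]
g=np.array([548,-51.5]); print(W2B([548,-51.5,0]))
for nm,x in(('Y',YB),('-Y',-YB),('X',XB),('-X',-XB)):
    print(nm,env.solve_ik(B2W([0,75,180]),rv(x,dn)),env.solve_ik(B2W([0,-95,85]),rv(x,dn)))
E
```

```text
[[-0.6792061  75.89162456  0.        ]]
Y [-0.20397111  0.39236357  1.53350676  0.          1.21572232 -1.44406744] [-0.51946332  0.49273465  1.67483137  0.          0.97402663 -1.75955965]
-Y [-0.20397111  0.39236357  1.53350676  0.          1.21572232  1.69752522] [-0.51946332  0.49273465  1.67483137  0.          0.97402663  1.38203301]
X [-2.03971111e-01  3.92363573e-01  1.53350676e+00 -8.88178420e-16
  1.21572232e+00  1.26728889e-01] [-5.19463318e-01  4.92734654e-01  1.67483137e+00 -8.88178420e-16
  9.74026626e-01 -1.88763318e-01]
-X [-0.20397111  0.39236357  1.53350676  0.          1.21572232 -3.01486376] [-0.51946332  0.49273465  1.67483137  0.          0.97402663  2.95282934]
```

```bash
python3 - <<'E'
from h import *
dn=[0,0,-1]; o=rv(YB,dn)
env.movep(B2W([-0.7,75.9,170]),o)
env.gripper_to(0.5)
env.servo_line(B2W([-0.7,75.9,79]),feed=120); stat()
env.gripper_to(0.0); stat()
env.servo_line(B2W([-0.7,-80,79]),feed=120); stat()
y=-80
while y>-125:
    y-=3; env.servo_line(B2W([-0.7,y,79]),feed=40)
    f=np.array(readout.get_contact_force()); print(y,f.round(1))
    if f@YB>9: break
stat(); snap('top','t1.png')
E
python3 - <<'E'
import cv2
a=cv2.imread('pics/t1.png')[170:345,180:480]; cv2.imwrite('pics/t1c.png',cv2.resize(a,(800,467),interpolation=2))
E
```

```text
t 5.5083 b [-0.3 76.  79.6] F [-0.9 -0.1 -0.4] w 0.499
t 6.3083 b [-0.7 75.9 79. ] F [-0.3 -0.9  0.1] w 0.002
t 7.7583 b [ -0.7 -79.5  79. ] F [-0.7  0.9  0.2] w 0.002
-83 [-0.8 -0.4 -0.1]
-86 [ 0.7 -0.3 -0.3]
-89 [ 0.3 -0.2  0.4]
-92 [-0.  -0.4  0.2]
-95 [ 0.4 -0.1  0.4]
-98 [-0.7  1.1 -0. ]
-101 [ 0.2 -0.3 -0.7]
-104 [-0.4  0.2  0.2]
-107 [-0.   0.2  0.3]
-110 [ 0.6 -0.2 -0.1]
-113 [ 0.4  0.2 -0.5]
-116 [ 0.1  0.2 -0.6]
-119 [-0.3  0.3 -0.8]
-122 [ 0.8  0.1 -0.1]
-125 [-0.4  0.2  0.3]
t 11.5083 b [  -0.7 -125.2   79. ] F [-0.4  0.2  0.3] w 0.005
```

View pics/t1c.png

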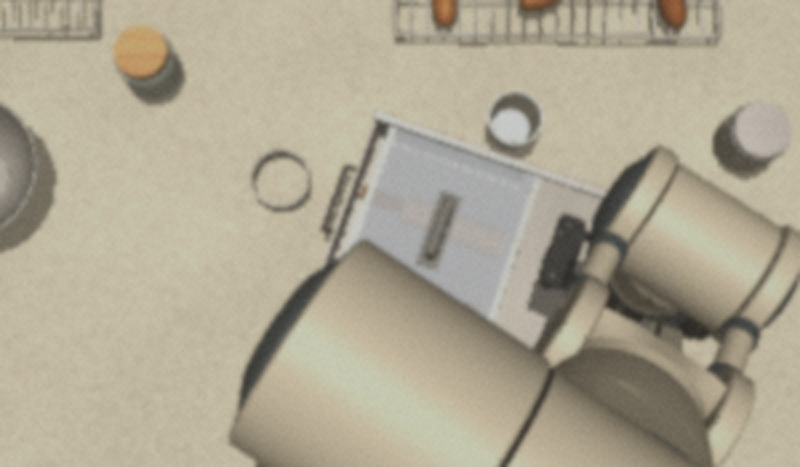

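```bash
python3 - <<'E'
from h import *
d=snap('side','s1.png'); e=get_image('top')
P=[B2W([-.7,-125,79]),B2W([-.7,-125,98]),B2W([0,75.9,105.5]),readout.get_tool_pos()]
print(proj(d,P),proj(e,P)); print(readout.get_tool_pos(),readout.get_tcp_rot(),rv(YB,[0,0,-1]))
a=cv2.imread('pics/s1.png')[100:310,230:490]; cv2.imwrite('pics/s1c.png',cv2.resize(a,(743,600),interpolation=2))
E
```

```text
[[386.29089621 182.73779632]
 [386.97885611 178.10019671]
 [346.49220601 217.71580295]
 [386.29226683 182.74406373]] [[406.30327329 277.85071784]
 [407.51315629 277.25898737]
 [344.38508565 254.45641674]
 [406.30013018 277.85371272]]
[ 482.74220765 -241.49319235   78.98272238] [-2.55678089e+00 -1.82545960e+00  1.36720877e-05] [2.55678666 1.82549894 0.        ]
```

View pics/s1c.png

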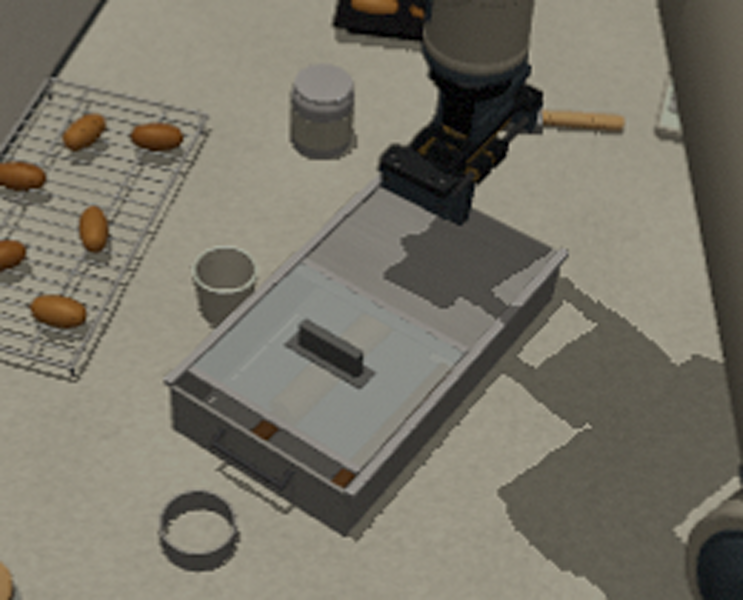

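```bash
python3 - <<'E'
from h import *
d=snap('side','s2.png')
f=d['frame'][105:215,340:450]; cv2.imwrite('pics/s2c.png',cv2.resize(f[:,:,::-1],(600,600),interpolation=0))
v,u=np.mgrid[110:215:7,360:425:5]
w=world(d,np.c_[u.ravel(),v.ravel()],d['depth'][v,u].ravel()); b=W2B(w)
for i in range(v.shape[0]): print(v[i,0],[tuple(int(x) for x in b[i*v.shape[1]+j]) for j in range(v.shape[1])])
E
```

```text
110 [(290, -417, 25), (274, -424, 28), (262, -439, 25), (248, -449, 25), (26, -85, 352), (7, -75, 367), (-3, -81, 368), (-19, -76, 379), (-28, -85, 378), (-36, -97, 374), (-43, -110, 370), (-43, -138, 354), (139, -582, -1)]
117 [(282, -408, 4), (269, -421, 2), (255, -430, 3), (242, -443, 1), (19, -77, 337), (7, -80, 342), (-6, -81, 348), (-18, -84, 352), (-29, -90, 354), (-38, -98, 354), (-45, -113, 347), (134, -537, -2), (118, -545, 0)]
124 [(260, -376, 4), (254, -400, -7), (239, -408, -5), (221, -413, 0), (30, -102, 294), (3, -77, 324), (-11, -76, 332), (-22, -81, 334), (-32, -90, 333), (-40, -101, 331), (-45, -119, 322), (-35, -171, 284), (99, -512, 0)]
131 [(239, -346, 3), (227, -359, 1), (215, -372, 0), (202, -384, -1), (185, -388, 3), (6, -88, 293), (-6, -91, 297), (-17, -97, 298), (-26, -107, 297), (-35, -119, 294), (-13, -196, 232), (-24, -205, 232), (80, -481, -1)]
138 [(219, -317, 2), (209, -333, -3), (193, -338, 2), (179, -348, 2), (166, -360, 1), (15, -111, 249), (3, -115, 253), (-12, -112, 263), (-502, 864, 1178), (-22, -153, 240), (-25, -177, 226), (-34, -191, 221), (51
[... 1465 characters left out ...]
150, 71), (-62, -158, 73), (-74, -166, 74), (-83, -180, 68)]
194 [(40, -51, 65), (27, -57, 68), (14, -63, 72), (3, -73, 71), (-5, -85, 67), (-19, -89, 73), (-30, -100, 70), (-41, -109, 70), (-52, -120, 68), (-64, -127, 70), (-75, -136, 70), (-85, -150, 65), (-99, -151, 73)]
201 [(22, -24, 70), (11, -33, 70), (0, -41, 71), (-10, -52, 68), (-20, -63, 66), (-34, -67, 71), (-42, -81, 65), (-54, -90, 66), (-68, -92, 73), (-78, -106, 68), (-90, -113, 70), (-102, -119, 73), (-100, -162, 35)]
208 [(4, 1, 76), (-4, -10, 71), (-15, -19, 71), (-23, -33, 64), (-36, -38, 69), (-47, -47, 69), (-59, -55, 69), (-70, -64, 69), (-81, -73, 69), (-92, -82, 68), (-105, -87, 73), (-99, -137, 25), (-103, -166, 2)]
```

View pics/s2c.png

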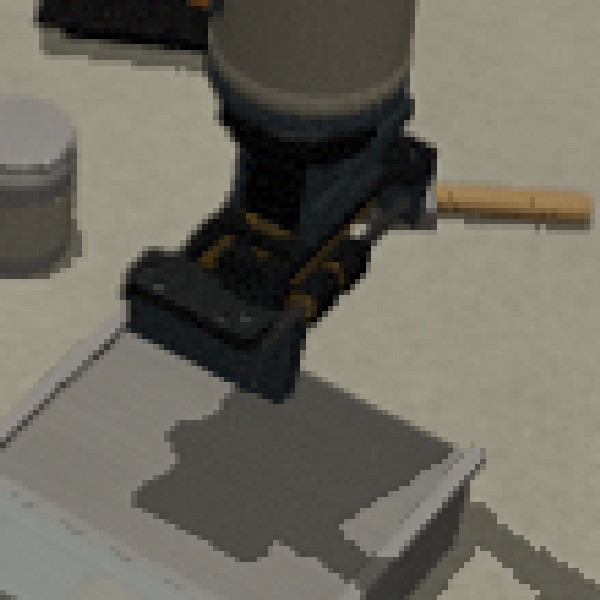

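```bash
python3 - <<'E'
from h import *
vv,uu=np.mgrid[0:480,0:640]
for n in('side','top'):
    d=get_image(n);ok=d['depth']>0
    b=W2B(world(d,np.c_[uu[ok],vv[ok]],d['depth'][ok])); uv=np.c_[uu[ok],vv[ok]]
    m=(abs(b[:,0])<60)&(abs(b[:,1]+125)<120)&(b[:,2]>78)&(b[:,2]<250)
    b=b[m];uv=uv[m]
    print(n,len(b))
    for z in range(78,250,12):
        k=(b[:,2]>=z)&(b[:,2]<z+12)
        if k.any(): print(z,k.sum(),b[k].min(0).round(),b[k].max(0).round(),np.median(b[k],0).round(),uv[k].max(0))
E
```

```text
side 1319
78 7 [-55. -99.  78.] [52. -7. 81.] [-19.  -9.  79.] [387 215]
102 5 [ -17. -129.  108.] [ -10. -116.  114.] [ -15. -121.  113.] [393 178]
114 20 [ -18. -135.  114.] [  -2. -111.  125.] [ -13. -117.  121.] [394 177]
126 20 [ -17. -131.  126.] [ -10. -108.  137.] [ -16. -115.  133.] [394 175]
138 22 [ -18. -136.  138.] [  -6. -110.  150.] [ -15. -115.  143.] [395 172]
150 15 [ -18. -133.  151.] [ -13. -110.  162.] [ -16. -120.  156.] [395 169]
162 3 [ -17. -127.  163.] [ -14. -117.  169.] [ -17. -118.  165.] [394 165]
186 87 [ -38. -207.  186.] [ 36. -39. 198.] [-14. -45. 195.] [417 176]
198 228 [ -39. -205.  198.] [ 40. -36. 210.] [-26. -99. 204.] [417 174]
210 216 [ -39. -214.  210.] [ 38. -33. 222.] [ -23. -103.  215.] [419 171]
222 505 [ -38. -215.  222.] [ 37. -32. 234.] [-11. -65. 230.] [419 168]
234 161 [ -36. -210.  234.] [ 33. -30. 246.] [ -17. -110.  237.] [417 164]
246 30 [ -25. -175.  246.] [  22. -104.  250.] [ -10. -111.  248.] [409 145]
top 478
78 3 [  4. -19.  78.] [ 56. -11.  79.] [ 51. -14.  78.] [379 264]
186 8 [ -40. -205.  188.] [-35. -46. 197.] [-39. -97. 196.] [438 297]
198 56 [ -41. -200.  198.] [ 31. -69. 210.] [ -34. -160.  206.] [437 296]
210 39 [ -40. -209.  210.] [ -8. -38. 221.] [ -37. -121.  213.] [441 297]
222 348 [ -40. -215.  222.] [ 35. -37. 234.] [ -9. -55. 230.] [445 297]
234 24 [ -38. -207.  234.] [ 23. -37. 237.] [-14. -61. 235.] [443 294]
```

```bash
python3 - <<'E'
from h import *
th=np.radians(25)
dn=np.array([0,0,-1.])
env.servo_line(B2W([-.7,-125,150]),feed=150)
vv,uu=np.mgrid[0:480,0:640]
def scan(tag,P,zt):
    for n in('side','top'):
        d=snap(n,f'{tag}{n}.png');ok=d['depth']>0
        w=world(d,np.c_[uu[ok],vv[ok]],d['depth'][ok])
        R=Ro.from_rotvec(readout.get_tcp_rot()).as_matrix()
        q=(w-P)@R   # tool frame
        m=(abs(q[:,0])<30)&(abs(q[:,1])<40)&(q[:,2]<10)&(q[:,2]>-75)
        print(tag,n,m.sum(), q[m].min(0).round() if m.any() else '',q[m].max(0).round() if m.any() else '', np.median(q[m],0).round(1) if m.any() else '')
        if m.any():
            for z in range(-75,10,12):
                k=m&(q[:,2]>=z)&(q[:,2]<z+12)
                if k.sum()>2: print('  ',z,k.sum(),q[k].min(0).round(),q[k].max(0).round())
P=np.array(readout.get_tool_pos()); scan('v',P,0)
z=np.cos(th)*dn+np.sin(th)*YB; x=np.cos(th)*YB+np.sin(th)*np.array([0,0,1]) 
env.movep(B2W([0,40,230]),rv(x,z)); P=np.array(readout.get_tool_pos()); scan('tilt',P,0); stat()
E
```

```text
v side 86 [-12. -18. -74.] [ 15.  15. -30.] [  8.8 -13.9 -52.8]
   -75 23 [ -7. -17. -74.] [ 15.  -5. -63.]
   -63 24 [-10. -18. -63.] [ 15.  -7. -51.]
   -51 21 [ -6. -17. -51.] [ 14.   7. -39.]
   -39 18 [-12. -16. -39.] [ 11.  15. -30.]
v top 0   
tilt side 255 [-13. -18. -75.] [ 17.  20. -31.] [ 10.8  -2.7 -54.3]
   -75 75 [-13. -18. -75.] [ 17.  18. -63.]
   -63 71 [-10. -18. -63.] [ 17.  19. -51.]
   -51 69 [ -9. -17. -51.] [ 17.  20. -39.]
   -39 40 [ -7. -17. -39.] [ 14.  19. -31.]
tilt top 19 [ -7. -19. -75.] [ 13.  15. -31.] [  9.3   3.9 -67. ]
   -75 14 [  9. -16. -75.] [ 13.  13. -64.]
   -63 3 [  8. -13. -63.] [ 10.  15. -60.]
t 13.325 b [ -0.4  39.3 228.9] F [ 0.1 -0.6  0.5] w 0.008
```

```bash
cat >> h.py <<'E'
OFF=30.
def tgt(b,z): return B2W(b)+OFF*np.array(z)
def tip():
    R=Ro.from_rotvec(readout.get_tcp_rot()).as_matrix(); return W2B(np.array(readout.get_tool_pos())-OFF*R[:,2])[0]
E
python3 - <<'E'
from h import *
dn=[0,0,-1]; o=rv(YB,dn)
env.movep(tgt([-0.7,75.9,125],dn),o)
env.gripper_to(0.5)
env.servo_line(tgt([-0.7,75.9,82],dn),feed=80); stat()
env.gripper_to(0.0); stat()
env.servo_line(tgt([-0.7,-80,82],dn),feed=120); stat()
y=-80
while y>-125:
    y-=3; env.servo_line(tgt([-0.7,y,82],dn),feed=40)
    f=np.array(readout.get_contact_force()); print(y,f.round(1))
    if f@YB>9: break
stat()
E
```

```text
t 15.4667 b [-0.5 75.9 52.2] F [-0.2 -0.4  0.4] w 0.499
t 16.075 b [-0.6 76.  52.1] F [ 0.1 -0.5  3. ] w 0.127
t 17.525 b [ -0.6 -80.7  52.1] F [-1.7 -1.9  6.3] w 0.128
-83 [-0.6 -2.5  5.5]
-86 [-1.  -1.6  5.2]
-89 [-0.8 -1.5  5.9]
-92 [-1.5 -1.4  5.2]
-95 [ 8.  17.1  6.8]
t 18.775 b [ -0.6 -93.6  52.1] F [ 8.  17.1  6.8] w 0.133
```

```bash
python3 - <<'E'
from h import *
dn=[0,0,-1]
env.gripper_to(0.5)
env.servo_line(tgt([-0.7,-93,130],dn),feed=150)
env.movep(tgt([0,-200,230],dn),rv(XB,dn)); stat()
for n in('top','side'):
    d=snap(n,n+'3.png')
    for k in['rolling_pin','spatula','lid']:
        for q in spotter.cut_out(n,k)[:2]:
            m=q['region'];v,u=np.nonzero(m);z=d['depth'][v,u];ok=z>0
            b=W2B(world(d,np.c_[u,v][ok],z[ok]))
            print(n,k,round(q['confidence'],2),q['extent'],np.median(b,0).round(),np.percentile(b,3,axis=0).round(),np.percentile(b,97,axis=0).round())
a=cv2.imread('pics/top3.png')[170:345,180:480]; cv2.imwrite('pics/t3c.png',cv2.resize(a,(800,467),interpolation=2))
a=cv2.imread('pics/side3.png')[140:310,260:470]; cv2.imwrite('pics/s3c.png',cv2.resize(a,(740,600),interpolation=2))
E
```

```text
t 21.225 b [  -0.3 -199.7  199.3] F [0.3 1.1 0.1] w 0.496
top rolling_pin 0.66 [314.6, 238.7, 370.6, 267.0] [17. 75. 32.] [2. 3. 9.] [ 32. 168.  40.]
top spatula 0.55 [311.3, 270.0, 362.6, 290.0] [-68.  78.  12.] [-75.   4.   3.] [-60. 152.  18.]
top lid 0.83 [358.9, 236.2, 435.3, 309.3] [  1. -91.  73.] [ -92. -181.   67.] [92. -6. 82.]
side rolling_pin 0.87 [319.2, 212.7, 364.4, 255.4] [16. 69. 33.] [  3. -17.  17.] [ 33. 154.  41.]
side spatula 0.81 [345.3, 225.0, 388.9, 272.6] [-66.  59.  14.] [-72. -33.   9.] [-56. 148.  20.]
side lid 0.77 [334.6, 154.6, 425.8, 224.3] [ -2. -85.  74.] [ -91. -181.   69.] [96. -1. 98.]
```

View pics/t3c.png

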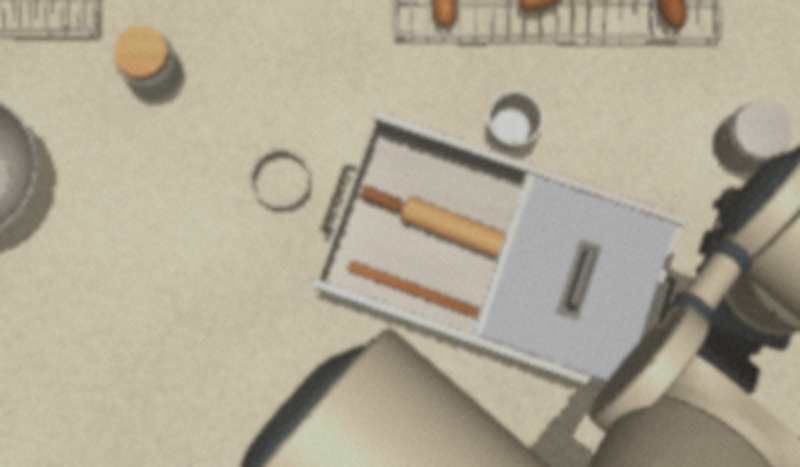

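View pics/s3c.png

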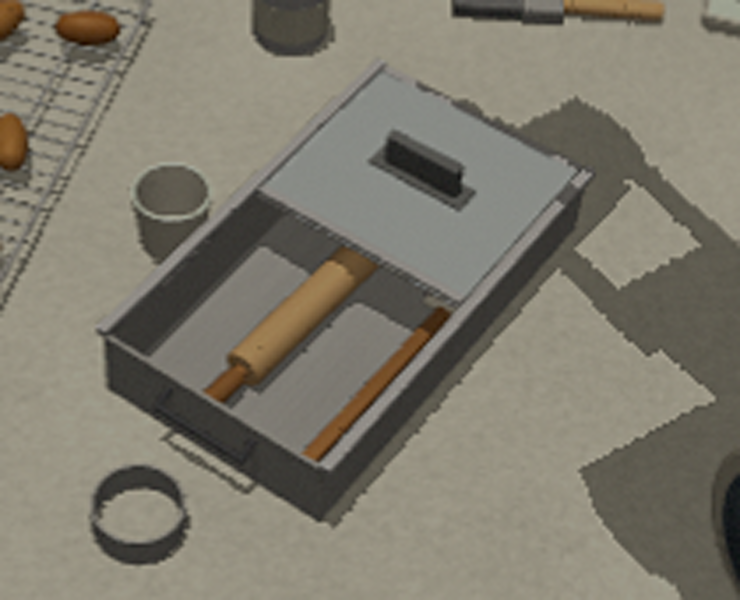

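```bash
python3 - <<'E'
from h import *
for n in('top','side'):
    d=get_image(n); q=spotter.cut_out(n,'rolling_pin')[0]
    v,u=np.nonzero(q['region']);z=d['depth'][v,u];ok=z>0
    b=W2B(world(d,np.c_[u,v][ok],z[ok]))
    print(n,q['confidence'],readout.get_t())
    for y in range(-30,185,10):
        k=(b[:,1]>=y)&(b[:,1]<y+10)
        if k.sum()>2:print(y+5,k.sum(),'x',np.percentile(b[k,0],[3,50,97]).round(),'z',np.percentile(b[k,2],[5,50,95]).round())
E
```

```text
top 0.62 21.725
-5 9 x [ 4. 15. 26.] z [28. 38. 66.]
5 33 x [ 0. 13. 30.] z [22. 34. 40.]
15 34 x [-1. 14. 31.] z [24. 34. 41.]
25 31 x [ 0. 15. 30.] z [27. 34. 39.]
35 32 x [ 2. 14. 30.] z [26. 32. 39.]
45 30 x [ 2. 15. 30.] z [26. 33. 39.]
55 31 x [ 2. 14. 31.] z [28. 34. 41.]
65 31 x [ 2. 15. 31.] z [27. 34. 40.]
75 33 x [ 2. 15. 33.] z [26. 33. 40.]
85 32 x [ 3. 17. 33.] z [24. 33. 41.]
95 34 x [ 3. 16. 33.] z [24. 34. 38.]
105 35 x [ 3. 16. 33.] z [16. 33. 39.]
115 35 x [ 3. 16. 33.] z [20. 33. 38.]
125 24 x [ 5. 17. 32.] z [ 1. 26. 36.]
135 20 x [12. 19. 34.] z [ 0. 26. 31.]
145 20 x [13. 19. 33.] z [ 1. 27. 32.]
155 21 x [12. 20. 34.] z [ 4. 25. 32.]
165 19 x [13. 21. 32.] z [ 3. 27. 32.]
175 14 x [14. 20. 28.] z [ 4. 25. 29.]
side 0.66 21.825
-25 12 x [ 1.  5. 46.] z [ 3. 24. 33.]
-15 32 x [ 2. 10. 30.] z [ 4. 34. 41.]
-5 36 x [ 0. 12. 47.] z [ 6. 35. 40.]
5 43 x [-6.  9. 32.] z [ 6. 34. 67.]
15 42 x [ 2. 11. 34.] z [19. 34. 40.]
25 33 x [ 3. 12. 34.] z [12. 33. 38.]
35 40 x [ 2. 12. 33.] z [19. 34. 42.]
45 34 x [ 3. 15. 29.] z [23. 34. 40.]
55 33 x [ 4. 11. 30.] z [19. 34. 40.]
65 41 x [ 3. 16. 33.] z [18. 35. 41.]
75 38 x [ 4. 11. 32.] z [ 4. 33. 40.]
85 41 x [ 5. 14. 33.] z [15. 34. 40.]
95 40 x [ 5. 15. 36.] z [13. 34. 39.]
105 37 x [ 4. 16. 36.] z [17. 34. 39.]
115 41 x [ 6. 17. 38.] z [23. 35. 38.]
125 63 x [ 7. 20. 40.] z [ 7. 27. 38.]
135 19 x [15. 23. 44.] z [ 3. 27. 31.]
145 23 x [15. 22. 35.] z [18. 27. 32.]
155 18 x [14. 20. 30.] z [23. 26. 32.]
165 10 x [17. 22. 29.] z [26. 29. 31.]
```

```bash
cat > plan.py <<'E'
import numpy as np
from scipy.sparse import coo_matrix
from scipy.sparse.csgraph import dijkstra
SG=60.
rects=[(-100,100,-17,17),(-155,-100,-9,9),(100,155,-9,9)]
grip=[(SG-17,SG+17,-15,66),(SG-40,SG+40,64,200)]
boxes=[(-190,3,66,74),(-190,230,-50,4),(186,220,-50,66),(-102,-85,70,108)]
def edge(r,st=5):
    a,b,c,d=r; s=np.linspace(a,b,max(2,int((b-a)/st)+1)); t=np.linspace(c,d,max(2,int((d-c)/st)+1))
    return np.vstack([np.c_[s,0*s+c],np.c_[s,0*s+d],np.c_[0*t+a,t],np.c_[0*t+b,t]])
def boxd(y,z,b):
    return np.hypot(np.maximum(np.maximum(b[0]-y,y-b[1]),0),np.maximum(np.maximum(b[2]-z,z-b[3]),0))
def clear(yc,zc,th):
    c,s=np.cos(th),np.sin(th); m=np.full(np.broadcast(yc,zc,th).shape,1e3)
    for rs in (rects,grip):
        for r in rs:
            for p in edge(r):
                y=yc+p[0]*c-p[1]*s; z=zc+p[0]*s+p[1]*c
                for b in boxes: m=np.minimum(m,boxd(y,z,b))
            for b in boxes:
                for q in edge(b,20):
                    dy,dz=q[0]-yc,q[1]-zc
                    m=np.minimum(m,boxd(dy*c+dz*s,-dy*s+dz*c,r))
    return m
if __name__=='__main__':
    Y=np.arange(-18,223,5.);Z=np.arange(21,326,4.);T=np.radians(np.arange(0,41,1.))
    G=np.meshgrid(Y,Z,T,indexing='ij'); M=clear(*G)
    print(M.shape,M[8,0,0])
    idx=np.arange(M.size).reshape(M.shape); I=[];J=[];W=[]
    import itertools
    for d in itertools.product((-1,0,1),repeat=3):
        if d<=(0,0,0): continue
        a=tuple(slice(max(0,-k),n-max(0,k)) for k,n in zip(d,M.shape)); b=tuple(slice(max(0,k),n-max(0,-k)) for k,n in zip(d,M.shape))
        m=np.minimum(M[a],M[b]); L=np.linalg.norm(np.array(d)*[5,4,4])
        start=(G[1][a]<26)
        ok=(m>1.5)|(start&(G[2][a]<np.radians(9)))
        w=L*(1+(12/np.maximum(np.minimum(m,15),.7))**2)
        I.append(idx[a][ok]);J.append(idx[b][ok]);W.append(w[ok])
    I,J,W=map(np.concatenate,(I,J,W))
    g=coo_matrix((W,(I,J)),shape=(M.size,)*2).tocsr()
    s=idx[8,0,0]; D,P=dijkstra(g,directed=False,indices=s,return_predecessors=True)
    # goal: pin lowest >= 230
    e=idx[:, -1, :]; low=Z[-1]-155*np.sin(T)-17
    De=np.where(low[None,:]>225,D[e],np.inf); k=np.unravel_index(np.argmin(De),De.shape); n=e[k]
    path=[]
    while n>=0: path.append(n); n=P[n]
    path=np.array(path[::-1]); q=np.c_[[x.ravel()[path] for x in G]].T
    np.save('path.npy',q); m=M.ravel()[path]
    for a,b in zip(q[::2],m[::2]): print(a[:2],np.degrees(a[2]).round(),b.round(1))
E
python3 plan.py
```

```text
(49, 77, 41) 0.0
[22. 21.] 0.0 0.0
[22. 29.] 0.0 8.0
[22. 37.] 2.0 8.8
[22. 37.] 4.0 8.7
[22. 41.] 6.0 8.9
[22. 45.] 8.0 6.4
[27. 45.] 10.0 4.8
[37. 49.] 12.0 4.0
[47. 53.] 13.0 5.4
[57. 53.] 13.0 5.4
[67. 57.] 14.0 6.8
[77. 61.] 15.0 7.0
[87. 65.] 16.0 7.1
[97. 69.] 17.0 7.6
[107.  69.] 17.0 9.0
[117.  77.] 18.0 14.1
[127.  85.] 20.0 15.6
[137.  93.] 22.0 16.2
[147. 101.] 23.0 15.0
[157. 109.] 25.0 17.3
[162. 117.] 25.0 16.0
[162. 125.] 25.0 14.7
[162. 133.] 25.0 14.8
[162. 141.] 25.0 17.4
[162. 149.] 25.0 20.8
[162. 157.] 25.0 24.2
[162. 165.] 25.0 28.3
[162. 173.] 25.0 33.8
[162. 181.] 25.0 40.1
[162. 189.] 25.0 47.0
[162. 197.] 25.0 54.2
[162. 205.] 25.0 61.5
[162. 213.] 25.0 69.0
[162. 221.] 25.0 76.7
[162. 229.] 25.0 84.3
[162. 237.] 25.0 92.1
[162. 245.] 25.0 99.9
[162. 253.] 25.0 107.7
[162. 261.] 25.0 115.5
[162. 269.] 25.0 123.4
[162. 277.] 25.0 131.3
[162. 285.] 25.0 139.1
[162. 293.] 25.0 147.0
[162. 301.] 25.0 155.0
[162. 309.] 25.0 162.9
[162. 317.] 25.0 170.8
[162. 325.] 25.0 178.7
```

```bash
cat >> h.py <<'E'
from plan import clear,SG
WP=[(22,21,0),(22,25,2),(22,31,4),(22,38,6),(22,44,8),(27,46,10),(37,49.5,12),(57,54,13),(77,61,15),(97,68,17),(117,77,18),(137,93,22),(157,109,25),(162,150,25),(162,345,25)]
PB=YB+.035*XB; PB/=np.linalg.norm(PB); UP=np.array([0,0,1.])
TL=-13. # tip height rel. axis
def pose(yc,zc,thd):
    t=np.radians(thd); pd=PB*np.cos(t)+UP*np.sin(t); zt=PB*np.sin(t)-UP*np.cos(t)
    c=B2W([15.2+.035*(yc-20),yc,zc]); p=c+pd*SG-zt*TL+OFF*zt   # tip is 13 along +zt
    return p,rv(np.cross(pd,UP)/np.linalg.norm(np.cross(pd,UP)),zt)
E
python3 - <<'E'
from h import *
for a,b in zip(WP[:-1],WP[1:]):
    L=np.array([np.array(a)+(np.array(b)-a)*k for k in np.linspace(0,1,9)])
    c=clear(L[:,0],L[:,1],np.radians(L[:,2])); p,o=pose(*b); q=env.solve_ik(p,o)
    print(b,c.min().round(1),None if q is None else np.round(q,2),p.round(0))
print(pose(*WP[0]))
E
```

```text
(22, 25, 2) 0.0 [-0.22  0.68  1.68  0.05  0.78  0.11] [568. -50. -16.]
(22, 31, 4) 0.5 [-0.24  0.66  1.68  0.1   0.79  0.06] [568. -49.  -8.]
(22, 38, 6) 3.1 [-0.26  0.65  1.68  0.14  0.81  0.01] [569. -48.   2.]
(22, 44, 8) 6.6 [-0.28  0.63  1.68  0.19  0.82 -0.04] [569. -47.  10.]
(27, 46, 10) 4.8 [-0.29  0.63  1.69  0.24  0.83 -0.09] [571. -41.  14.]
(37, 49.5, 12) 1.9 [-0.3   0.62  1.69  0.28  0.84 -0.12] [575. -30.  20.]
(57, 54, 13) 4.5 [-0.27  0.62  1.68  0.3   0.85 -0.11] [582. -11.  26.]
(77, 61, 15) 6.4 [-0.26  0.61  1.67  0.35  0.86 -0.12] [590.   8.  35.]
(97, 68, 17) 7.0 [-0.24  0.6   1.66  0.39  0.88 -0.13] [597.  28.  44.]
(117, 77, 18) 8.2 [-0.22  0.6   1.65  0.4   0.89 -0.11] [605.  47.  55.]
(137, 93, 22) 14.1 [-0.23  0.58  1.64  0.48  0.93 -0.15] [612.  67.  76.]
(157, 109, 25) 16.1 [-0.22  0.56  1.63  0.54  0.96 -0.17] [620.  86.  95.]
(162, 150, 25) 11.6 [-0.21  0.51  1.59  0.51  1.04 -0.11] [622.  91. 136.]
(162, 345, 25) 21.2 [-0.21  0.32  1.32  0.43  1.44  0.11] [622.  91. 331.]
(array([567.04149869, -51.6175854 , -22.        ]), array([ 3.0892247 , -0.57122252,  0.        ]))
```

```bash
python3 - <<'E'
from h import *
Z,T=np.meshgrid(np.arange(40,100,.5),np.arange(6,26,.25),indexing='ij')
for y in (12,17,22,27,32,37,42,47,57,67,77,97,117):
    m=clear(np.full(Z.shape,float(y)),Z,np.radians(T)); k=np.unravel_index(m.argmax(),m.shape); 
    # best per theta
    print(y,Z[k],T[k],m[k].round(1), [(T[0,j],Z[m[:,j].argmax(),j],m[:,j].max().round(1)) for j in range(8,30,3)])
E
```

```text
12 40.5 6.0 9.1 [(np.float64(8.0), np.float64(42.5), np.float64(7.5)), (np.float64(8.75), np.float64(43.5), np.float64(6.6)), (np.float64(9.5), np.float64(44.5), np.float64(5.7)), (np.float64(10.25), np.float64(45.5), np.float64(4.8)), (np.float64(11.0), np.float64(46.5), np.float64(3.9)), (np.float64(11.75), np.float64(47.5), np.float64(2.9)), (np.float64(12.5), np.float64(48.5), np.float64(2.0)), (np.float64(13.25), np.float64(49.5), np.float64(1.1))]
17 41.0 6.0 9.3 [(np.float64(8.0), np.float64(42.5), np.float64(7.7)), (np.float64(8.75), np.float64(43.5), np.float64(7.0)), (np.float64(9.5), np.float64(44.5), np.float64(6.0)), (np.float64(10.25), np.float64(46.0), np.float64(5.2)), (np.float64(11.0), np.float64(47.0), np.float64(4.3)), (np.float64(11.75), np.float64(48.0), np.float64(3.5)), (np.float64(12.5), np.float64(49.0), np.float64(2.6)), (np.float64(13.25), np.float64(50.0), np.float64(1.7))]
22 42.0 6.75 9.0 [(np.float64(8.0), np.float64(43.0), np.float64(8.2)), (np.float64(8.75), np.float64(44.0), np.float64(7.5)), (np.float64(9.5), np.float64(45.0), np.float64(6.5)), (np
[... 4173 characters left out ...]
p.float64(0.0)), (np.float64(11.0), np.float64(66.5), np.float64(0.4)), (np.float64(11.75), np.float64(66.5), np.float64(1.6)), (np.float64(12.5), np.float64(66.5), np.float64(2.8)), (np.float64(13.25), np.float64(66.5), np.float64(3.9))]
117 87.5 22.75 15.3 [(np.float64(8.0), np.float64(40.0), np.float64(0.0)), (np.float64(8.75), np.float64(73.5), np.float64(0.9)), (np.float64(9.5), np.float64(74.0), np.float64(1.9)), (np.float64(10.25), np.float64(74.0), np.float64(3.2)), (np.float64(11.0), np.float64(74.5), np.float64(4.4)), (np.float64(11.75), np.float64(75.0), np.float64(5.4)), (np.float64(12.5), np.float64(75.0), np.float64(6.7)), (np.float64(13.25), np.float64(75.5), np.float64(7.9))]
```

```bash
cat >> h.py <<'E'
WP=[(22,21,0),(22,25,2),(22,31,4),(22,37.5,6),(22,43,8),(22,48,11.4),(37,50,11.75),(57,53.5,12.5),(77,59,14.2),(97,67,16.75),(117,81,20),(137,93,22),(157,109,25),(162,150,25),(162,345,25)]
E
python3 - <<'E'
from h import *
for a,b in zip(WP[:-1],WP[1:]):
    L=np.array([np.array(a)+(np.array(b)-a)*k for k in np.linspace(0,1,9)])
    print(b,clear(L[:,0],L[:,1],np.radians(L[:,2])).min().round(1),end=' ')
print()
p,o=pose(*WP[0])
env.movep(p+[0,0,110],o); env.gripper_to(0.62)
env.servo_line(p+[0,0,12],feed=120); stat()
for dz in (6,3,0):
    env.servo_line(p+[0,0,dz],feed=40); f=np.array(readout.get_contact_force()); print(dz,f.round(1))
    if f[2]>6: break
stat(); env.gripper_to(0.0); stat(); print(tip())
for n in('top','side'): snap(n,n+'4.png')
a=cv2.imread('pics/side4.png')[140:310,260:470]; cv2.imwrite('pics/s4c.png',cv2.resize(a,(740,600),interpolation=2))
E
```

```text
(22, 25, 2) 0.0 (22, 31, 4) 0.5 (22, 37.5, 6) 3.1 (22, 43, 8) 6.1 (22, 48, 11.4) 4.4 (37, 50, 11.75) 4.4 (57, 53.5, 12.5) 5.6 (77, 59, 14.2) 6.7 (97, 67, 16.75) 5.1 (117, 81, 20) 8.3 (137, 93, 22) 14.6 (157, 109, 25) 16.1 (162, 150, 25) 11.6 (162, 345, 25) 21.2 
t 24.35 b [17.8 82.  -9.4] F [ 0.2 -0.   0.3] w 0.617
6 [-0.3 -0.5  0.2]
3 [0.  0.4 0.1]
0 [ 0.1  0.3 -0.1]
t 25.15 b [ 17.2  81.9 -22.2] F [ 0.1  0.3 -0.1] w 0.624
t 25.6333 b [ 17.5  82.  -21.9] F [ 1.3 -0.1  0.4] w 0.368
[17.49089499 81.95774704  8.07142203]
```

View pics/s4c.png

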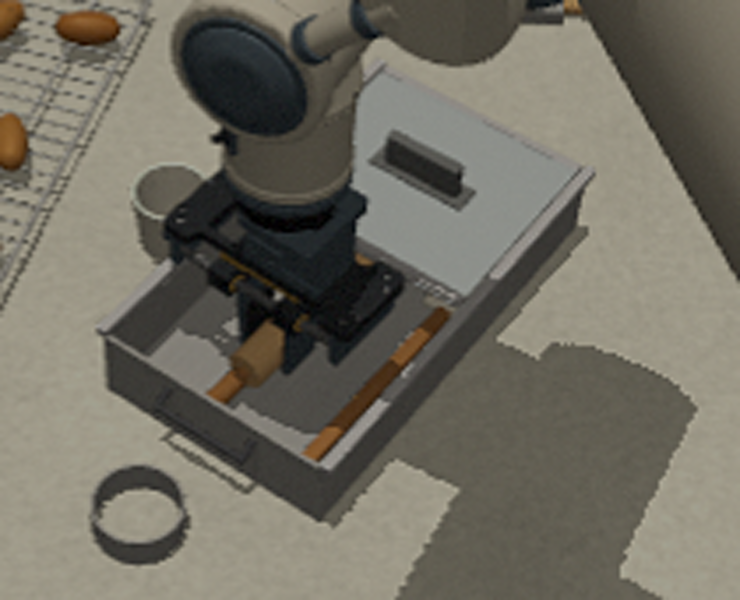

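```bash
python3 - <<'E'
from h import *
for w in WP[1:5]:
    p,o=pose(*w); env.servo_line(p,feed=25,orientation=o)
    print(w,np.round(readout.get_contact_force(),1),np.round(readout.get_moment(),2),np.abs(readout.get_qd()).max().round(2))
stat()
d=snap('side','side5.png')
a=cv2.imread('pics/side5.png')[140:310,260:470]; cv2.imwrite('pics/s5c.png',cv2.resize(a,(740,600),interpolation=2))
q=spotter.cut_out('side','rolling_pin')[:1]
if q:
    v,u=np.nonzero(q[0]['region']);z=d['depth'][v,u];ok=z>0
    b=W2B(world(d,np.c_[u,v][ok],z[ok]))
    for y in range(-30,195,10):
        k=(b[:,1]>=y)&(b[:,1]<y+10)
        if k.sum()>2:print(y+5,k.sum(),'x',np.percentile(b[k,0],[3,50,97]).round(),'z',np.percentile(b[k,2],[5,50,95]).round(), 'model top z',round(43+(y+5-22)*np.tan(np.radians(8))+(17 if y<118 else 9),0))
E
```

```text
(22, 25, 2) [ 0.2  0.6 -2. ] [-0.03  0.05  0.01] 0.01
(22, 31, 4) [-0.5  0.2 -1.7] [-0.08  0.06 -0.02] 0.01
(22, 37.5, 6) [-0.2 -0.9 -0.8] [-0.11  0.02 -0.01] 0.01
(22, 43, 8) [ 0.  -0.1 -1.8] [-0.11  0.02  0.03] 0.0
t 27.5833 b [17.6 87.1  8.8] F [ 0.  -0.1 -1.8] w 0.363
75 13 x [17. 22. 30.] z [62. 64. 67.] model top z 67.0
85 22 x [10. 20. 30.] z [65. 68. 71.] model top z 69.0
95 25 x [ 6. 13. 31.] z [60. 68. 72.] model top z 70.0
105 37 x [ 3. 12. 28.] z [55. 67. 72.] model top z 72.0
115 34 x [ 4. 15. 31.] z [58. 69. 75.] model top z 73.0
125 54 x [ 5. 16. 32.] z [52. 64. 72.] model top z 66.0
135 14 x [12. 18. 25.] z [62. 67. 70.] model top z 68.0
145 18 x [12. 16. 24.] z [61. 67. 71.] model top z 69.0
155 19 x [13. 18. 26.] z [63. 70. 71.] model top z 71.0
165 20 x [12. 18. 26.] z [64. 71. 75.] model top z 72.0
175 22 x [12. 19. 25.] z [61. 71. 75.] model top z 74.0
```

View pics/s5c.png

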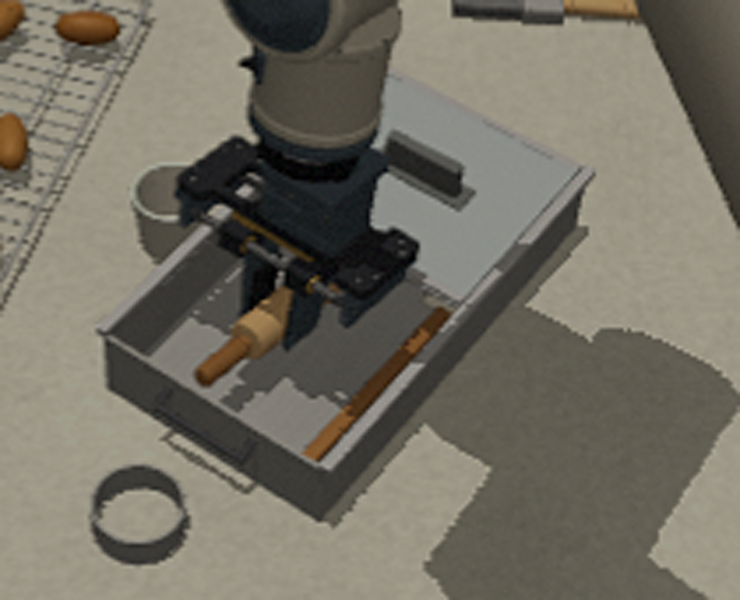

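```bash
python3 - <<'E'
from h import *
for w in WP[5:]:
    p,o=pose(*w)
    p0=np.array(readout.get_tool_pos()); L=np.linalg.norm(p-p0); n=max(1,int(L/12)) if w[1]<100 else 1
    o0=Ro.from_rotvec(readout.get_tcp_rot())
    env.servo_line(p,feed=30 if w[1]<85 else (60 if w[1]<200 else 120),orientation=o)
    f=np.array(readout.get_contact_force()); print(w,f.round(1),np.round(readout.get_moment(),2))
    if np.linalg.norm(f-[0,0,-1.7])>6: print('STOP'); break
stat()
d=snap('side','side6.png'); snap('top','top6.png')
E
```

```text
(22, 48, 11.4) [ 0.4  0.2 -1.5] [-0.13  0.11 -0.03]
(37, 50, 11.75) [-0.2 -0.4 -2.1] [-0.24  0.1  -0.  ]
(57, 53.5, 12.5) [ 0.  -0.2 -2.6] [-0.17  0.12  0.02]
(77, 59, 14.2) [-0.  -0.6 -1.9] [-0.21  0.13 -0.04]
(97, 67, 16.75) [ 0.7 -0.3 -1.7] [-0.23  0.12 -0.02]
(117, 81, 20) [ 0.3  0.6 -2.5] [-0.31  0.19 -0.02]
(137, 93, 22) [ 0.   0.1 -0.7] [-0.29  0.17  0.04]
(157, 109, 25) [-0.3  0.5 -1.4] [-0.38  0.23  0.01]
(162, 150, 25) [-0.6  0.3 -1.7] [-0.36  0.15  0.04]
(162, 345, 25) [-0.7 -0.1 -0.7] [-0.38  0.19  0.01]
t 36.3667 b [ 22.5 234.5 330.7] F [-0.7 -0.1 -0.7] w 0.368
```

View pics/side6.png

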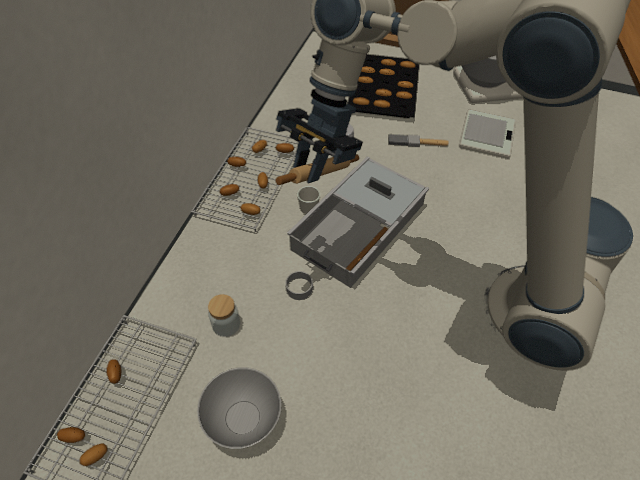

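View pics/top6.png

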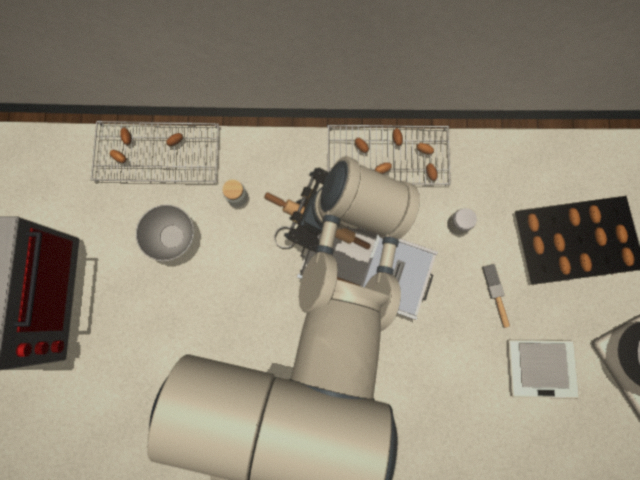

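```bash
python3 - <<'E'
from h import *
for n in('side','top'):
    d=get_image(n)
    for k in('rolling_pin','spatula','lid','cup','cutter'):
        for q in spotter.cut_out(n,k)[:1]:
            v,u=np.nonzero(cv2.erode(q['region'].astype(np.uint8),np.ones((2,2))));z=d['depth'][v,u];ok=z>0
            w=world(d,np.c_[u,v][ok],z[ok]);b=W2B(w)
            print(n,k,round(q['confidence'],2),np.percentile(b,[2,50,98],axis=0).round().tolist(),np.median(w,0).round())
            if k=='rolling_pin':
                for y in range(20,320,30):
                    m=(b[:,1]>=y)&(b[:,1]<y+30)
                    if m.sum()>3: print('  ',y,np.percentile(b[m,2],[5,50,95]).round())
stat()
E
```

```text
side rolling_pin 0.61 [[2.0, 45.0, 289.0], [13.0, 237.0, 387.0], [29.0, 306.0, 416.0]] [613.  97. 387.]
   20 [283. 286. 290.]
   50 [290. 295. 306.]
   80 [301. 311. 322.]
   110 [318. 329. 349.]
   140 [333. 348. 357.]
   170 [343. 351. 366.]
   200 [382. 387. 395.]
   230 [378. 392. 401.]
   260 [378. 400. 411.]
   290 [405. 412. 417.]
side spatula 0.85 [[-73.0, -32.0, 6.0], [-68.0, 55.0, 13.0], [-59.0, 146.0, 19.0]] [478. -48.  13.]
side lid 0.69 [[-93.0, -181.0, 68.0], [-6.0, -84.0, 74.0], [92.0, 0.0, 103.0]] [ 492. -201.   74.]
side cup 0.59 [[132.0, 6.0, 5.0], [167.0, 31.0, 40.0], [193.0, 70.0, 63.0]] [ 693. -155.   40.]
side cutter 0.94 [[-31.0, 243.0, -2.0], [2.0, 273.0, 16.0], [39.0, 314.0, 32.0]] [616. 134.  16.]
top rolling_pin 0.87 [[1.0, 28.0, 289.0], [16.0, 220.0, 360.0], [31.0, 296.0, 415.0]] [605.  76. 360.]
   20 [288. 294. 300.]
   50 [299. 315. 323.]
   80 [316. 327. 337.]
   110 [329. 334. 336.]
   200 [387. 391. 395.]
   230 [386. 395. 400.]
   260 [397. 406. 413.]
   290 [408. 414. 420.]
top lid 0.94 [[-89.0, -187.0, 67.0], [17.0, -137.0, 73.0], [91.0, -9.0, 103.0]] [ 503. -252.   73.]
top cutter 0.58 [[-32.0, 254.0, 2.0], [-27.0, 264.0, 15.0], [34.0, 304.0, 27.0]] [581. 134.  15.]
t 37.0667 b [ 22.7 234.5 331.4] F [-0.3 -1.  -1.6] w 0.371
```

```bash
python3 - <<'E'
from h import *
order.hand_in(); stat()
E
```

```text
the job is handed in; nothing more can be done
the job is handed in; nothing more can be done
```

The job is done and handed in at about 37 s of the 54 s allowed; no verdict was reported. The lid is fully open, and the gripper is holding the rolling pin tilted in the air above the bin.

- **First try failed:** the first grasp at the lid's grip closed on nothing and touched nothing. The camera depth showed the real fingertips about 30 mm short of the reported TCP, measured along the tool axis. I checked this with the tool tilted as well and corrected for it in every later move.
- **Lid:** I gripped the lid's bar and slid the lid until it met its stop, at about 19 N. The last pictures still show it fully open over the roof.
- **Pin:** I gripped it on the barrel and raised the front end first. I then drew it out slantwise on a planned path with about 4 mm or more clearance from the roof edge and front wall. Force readings at each waypoint stayed at the pin's own weight, about 2 N, so there was no sign of it pressing on the bin.
- **Last checks:**
  - **Pin height:** the lowest part of the pin is about 270 mm above the table, some 165 mm above the lid's grip.
  - **Grip:** the gripper opening reads about 33.5 mm, which fits the barrel.
  - **Spatula, cup and cutter:** measured again and unmoved, with the spatula still lying in the bin.
  - **Bowl, jar, can and brush:** they look unmoved in the last pictures, but I did not measure them again.

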